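Close the two sample tins with the lids that fit

TASK

Two open steel sample tins of slightly different size stand on the test bench among their two loose plug lids. Close each tin with the lid that fits it, fully home so that its flange lies flat on the rim, and leave both tins standing upright.

Things in the scene. Friction and masses are not known exactly. Their poses are not given: they have to be found in the camera images.
- wide_tin: the wider of two open, round, plain stainless sample tins standing loose on the bench, mouth up: outer diameter 65 mm, bore 60 mm, height 60 mm, floor 4 mm thick, about 0.3 kg. Origin: centre of its underside, z up along its axis; the rim is at z = 60 mm. The solid knobbed weight farther back is no tin or lid.
- narrow_tin: the narrower of two open, round, plain stainless sample tins standing loose on the bench, mouth up: outer diameter 51 mm, bore 46 mm, height 60 mm, floor 4 mm thick, about 0.24 kg. Origin: centre of its underside, z up along its axis; the rim is at z = 60 mm. The solid knobbed weight farther back is no tin or lid.
- wide_lid: the wider of two loose metal plug lids standing on the plug, knob up, about 0.17 kg. Origin: centre of the plug's underside, z up. Plug 18 mm deep, 42 mm across at the bottom, 54 mm from z = 10 mm up; flange 69 mm across, top at z = 22 mm; round knob to grip, 24 mm across, top at z = 56 mm. Home in the 60 mm bore (3 mm play all round) its origin is 42 mm above the tin's. Stands 15 mm proud on the other tin.
- narrow_lid: the narrower of two loose metal plug lids standing on the plug, knob up, about 0.13 kg. Origin: centre of the plug's underside, z up. Plug 18 mm deep, 28 mm across at the bottom, 40 mm from z = 10 mm up; flange 55 mm across, top at z = 22 mm; round knob to grip, 24 mm across, top at z = 56 mm. Home in the 46 mm bore (3 mm play all round) its origin is 42 mm above the tin's. Falls into the other tin.
Things that resemble listed ones, but are neither listed nor needed, are in the scene too. Leave any green look-alike of the wide_tin alone.

How it is judged (in metres and radians):
At the end, for the whole second after the job is handed in: The wider lid sits in the wider tin and the narrower lid in the narrower tin: each lid's axis within 10 mm of its tin's, its flange within 5 mm of lying on the rim, lids and tins within 10 degrees of upright, the tins standing on the bench, all at rest (horizontal distance between wide_lid and wide_tin below 0.01 m and z of wide_lid in the frame of wide_tin between 0.035 and 0.047 m and angle between each of wide_lid, wide_tin, narrow_lid, narrow_tin's own z axis and vertical below 0.17 rad and height (world z) of each of wide_tin, narrow_tin below 0.015 m and linear speed of each of wide_lid, wide_tin, narrow_lid, narrow_tin below 0.03 m/s and horizontal distance between narrow_lid and narrow_tin below 0.01 m and z of narrow_lid in the frame of narrow_tin between 0.035 and 0.047 m); the robot touches nothing.
It also fails if it takes over 58 s, if anything falls off the work surface, if the arm or the gripper's body presses on something with over 40 N, if the wrist force passes 120 N, or if a joint passes its speed limit or range.

ROBOT

A 7-joint arm with a two-finger parallel gripper is mounted at the origin on the work surface. World frame = base frame: x ahead of the robot, y to its left, z up, the work surface at z = 0. Lengths are in mm, angles in rad, forces in N, time in s.
With the tool pointing down it reaches from about 400 to 750 mm from the base axis. Payload 19.5 kg.
Tool frame: the origin (TCP) lies midway between the tips of the shut fingers; the grasp point (between the pads) lies bot.grip_depth behind it (bot.grip_depth is the distance from the TCP to the grasp point, in mm); z points along the fingers, y is the direction in which the jaws open and shut (so a half turn about z gives the same grasp; the last joint's range is limited). The gripper opens to 85 mm and grips with 20 to 120 N. Pads are 22 mm wide; open, the fingers measure 114 mm over their backs; the gripper's body (76 mm by 85 mm) begins 54 mm behind the grasp point. The pads swing forward as they close: fully open they stand 13 mm farther back than shut.
Start: joints at [-1.318, 0.707, -0.028, 1.485, 0.022, 0.951, -0.075], TCP at [167.053, 550.171, 231.268] pointing down, gripper open.
Joint ranges: [-2.71, 2.71], [-0.32, 2.16], [-1.57, 1.52], [0, 2.45], [-1.46, 4.6], [0, 2.02], [-2.83, 2.83]. Speed limits (rad/s): [1.89, 1.89, 2.57, 2.57, 3.01, 3.01, 3.01].

INTERFACE

Orientations are given as a rotation vector (axis times angle).
In Python, from cell import bot, set_gripper, kinematics, optics gives the robot as it stands. The module is installed in compiled form; this text tells all that it offers. Calls block until the motion is done:
- bot.reach(position, orientation): joint-space move of the TCP to a pose.
- bot.movel(position, vel=150, rot=None, stop_force=None): straight line of the TCP; rot=None keeps the orientation; vel is the mean speed in mm/s. With stop_force (N) it stops when the force on the tool has changed by that much, and returns True; else False.
- bot.move_joints(angles): joint-space move.
- set_gripper(opening, effort=None): opening from 0.0 (shut) to 1.0 (fully open); effort is the grip in N (None keeps the last); returns when the fingers have stopped.
- bot.pause(seconds).
- kinematics.ik(position, orientation): joint angles nearest the present ones, or None.
- optics.camera(name): name is "side" or "top"; returns the picture (420x560x3 uint8, red, green, blue); there is no depth.
- optics.calibration(name): a dict with "camera_matrix" (3x3 intrinsics, pixels), "rvec" (rotation vector, rad) and "tvec" (3), from world to camera coordinates, as OpenCV has them. Camera axes: x right, y down, z forward; pixel columns grow to the right and rows downward; lengths in mm; the calibration is good to about 2 mm. A picture is of the moment at which its call begins. calibration takes no time and is no camera call.
A pose or a line that the arm cannot do raises bot.MotionError and nothing moves.
- bot.sign_off(): hands the job in, once; it reports no verdict.
Readings, each from a call of its own:
- bot.get_t(): time.
- bot.get_q(): joint angles.
- bot.get_joint_vel(): joint speeds.
- bot.get_joint_torque(): joint torques, N m.
- bot.get_tool_pos(): TCP position.
- bot.get_orientation(): TCP orientation.
- bot.get_contact_force(): force on the tool from outside, world axes, zero at the start.
- bot.get_ft_torque(): the same for the moment, N m.
- bot.get_width(): opening from 0.0 (shut) to 1.0 (fully open).
Only numpy, scipy, OpenCV 4.12 (cv2) and the standard library are available. Lean on these libraries where they do the work, as an engineer would, in place of code of your own. Each camera call takes 0.05 s, during which the arm holds its last target. There are 200 camera calls.

## Working session

There is one attempt and no reset: what is moved stays moved. The work goes in short steps, each a Python script; the robot and the scene stay as the last script left them, time stands still between calls to the robot, and variables do not carry over. Pictures are saved under pics/ and viewed, about 8 in all and at most 12, crops included, and the job is handed in when it is done.

```bash
mkdir -p pics; python3 - <<'E'
from cell import bot,optics
import cv2
for n in("top","side"):
    cv2.imwrite(f"pics/{n}0.png",optics.camera(n)[:,:,::-1])
    c=optics.calibration(n);print(n,c)
print(bot.get_t(),bot.grip_depth,bot.get_orientation())
E
```

```text
top {'camera_matrix': array([[531.09716245,   0.        , 281.90815382],
       [  0.        , 531.09716245, 216.84586776],
       [  0.        ,   0.        ,   1.        ]]), 'rvec': array([ 1.91882988, -2.30566652,  0.2388883 ]), 'tvec': array([ 81.88346211, 503.71441111, 964.82345814])}
side {'camera_matrix': array([[513.21291854,   0.        , 286.65393591],
       [  0.        , 513.21291854, 207.69311327],
       [  0.        ,   0.        ,   1.        ]]), 'rvec': array([ 2.33193383, -0.00240398,  0.01752594]), 'tvec': array([-492.71184639,   20.88642289, 1143.52816089])}
0.1 18.700000000000003 [-4.61408163e-01 -3.10743319e+00  1.48388699e-03]
```

View pics/top0.png

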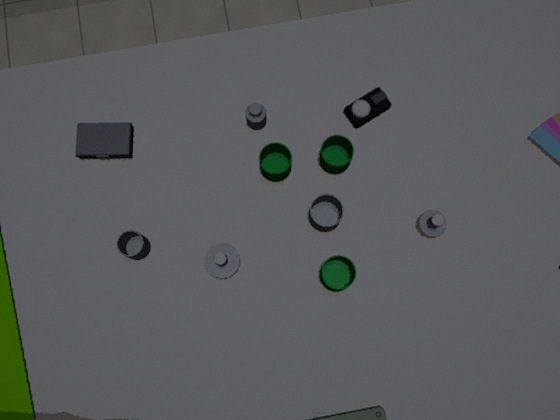

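View pics/side0.png

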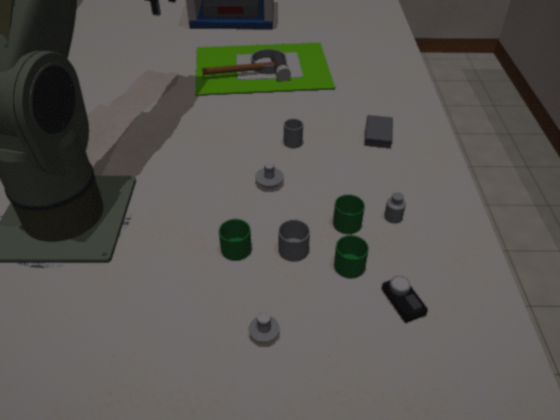

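Top view: the plain tins are at (326,212), wide, and (134,245), narrow. The knobbed discs are the wide lid at (222,261) and the narrow lid at (432,224). The weight is at (256,115). Three green look-alikes, at (276,162), (336,155) and (337,273), are to be left alone. I'll confirm this in an enlarged crop.

```bash
cat > h.py <<'E'
from cell import bot,set_gripper,kinematics,optics
import numpy as np,cv2
def ray(n,uv,z):
    c=optics.calibration(n);R=cv2.Rodrigues(c["rvec"])[0]
    d=R.T@np.linalg.inv(c["camera_matrix"])@[*uv,1];o=-R.T@c["tvec"]
    return o+d*(z-o[2])/d[2]
def proj(n,p):
    c=optics.calibration(n);return cv2.projectPoints(np.array(p,float).reshape(-1,1,3),c["rvec"],c["tvec"],c["camera_matrix"],None)[0].reshape(-1,2)
def circ(img,n,c,r,z,col,s,off):
    a=np.linspace(0,2*np.pi,60)
    q=proj(n,np.c_[c[0]+r*np.cos(a),c[1]+r*np.sin(a),0*a+z])
    cv2.polylines(img,[np.round((q-off+.5)*s).astype(int)],True,col,1)
def crop(im,x,y,w,h,s):
    return cv2.convertScaleAbs(cv2.resize(im[y:y+h,x:x+w,::-1],None,fx=s,fy=s,interpolation=cv2.INTER_CUBIC),alpha=1.6)
E
python3 - <<'E'
from h import *
im=cv2.imread("pics/top0.png")[:,:,::-1]
tiles=[]
for name,uv,z,r in[("wt",(325,209),60,32.5),("nt",(132,242),60,25.5),("wl",(222,261),22,34.5),("nl",(432,224),22,27.5)]:
    p=ray("top",uv,z);print(name,p,np.hypot(*p[:2]))
    o=np.array([uv[0]-35,uv[1]-27]);t=crop(im,*o,70,54,5);
    circ(t,"top",p,r,z,(0,0,255),5,o); tiles.append(t)
cv2.imwrite("pics/c1.png",np.vstack([np.hstack(tiles[:2]),np.hstack(tiles[2:])]))
print(proj("side",[ray("top",(325,209),60),ray("top",(132,242),60),ray("top",(222,261),22),ray("top",(432,224),22)]))
E
```

```text
wt [508.72210089 -94.21599561  60.        ] 517.3730083415193
nt [512.29925847 275.51001643  60.        ] 581.6840202251642
wl [451.51461451 118.05121762  22.        ] 466.69212238281676
nl [ 448.6679889  -299.89889663   22.        ] 539.6687062067635
[[295.21164696 229.54654071]
 [293.82197561 125.05204205]
 [269.05751663 176.22360166]
 [263.33935124 327.13883336]]
```

View pics/c1.png

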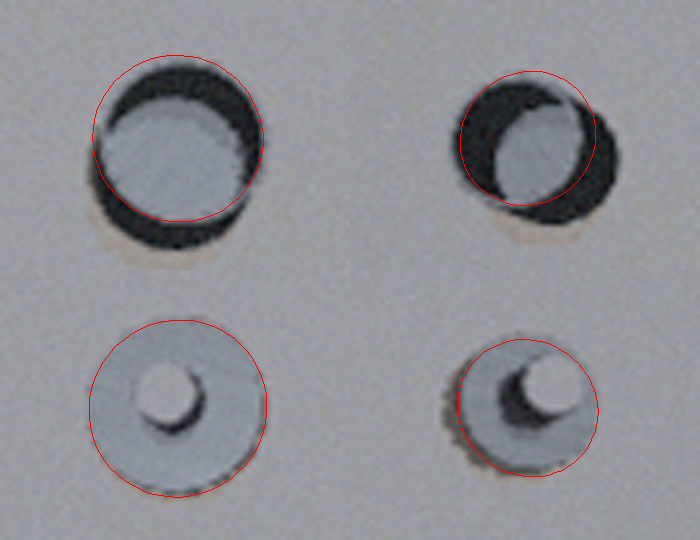

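The sizes match: both plain tins and both lids fit their outlines, and the side view agrees. I'll pick up the wide lid first.

```bash
cat >> h.py <<'E'
WT=np.array([508.5,-94.5]);NT=np.array([512,276.3]);WL=np.array([451.5,118]);NL=np.array([448.7,-299.5])
ROT=np.array([-.4614,-3.1074,0]);ROT*=np.pi/np.linalg.norm(ROT)
ZG=28.
E
python3 - <<'E'
from h import *
for p in(WT,NT,WL,NL):
    for z in(190,ZG):print(p,z,kinematics.ik([*p,z],ROT))
bot.reach([*WL,170],ROT)
bot.movel([*WL,ZG],vel=120,stop_force=15)
print(bot.get_tool_pos(),bot.get_contact_force())
set_gripper(0.0,40)
print(bot.get_width(),bot.get_contact_force(),bot.get_t())
bot.movel([*WL,150],vel=150)
print(bot.get_width(),bot.get_contact_force(),bot.get_t())
cv2.imwrite("pics/s1.png",crop(optics.camera("side"),170,60,260,220,3))
E
```

```text
[508.5 -94.5] 190 [ 0.25718831  0.68378911 -0.24496225  1.74720228  0.22957179  0.73861313
  1.17065711]
[508.5 -94.5] 28.0 [ 0.23085287  0.96047727 -0.20244183  1.86435024  0.48018647  0.3647044
  0.93687296]
[512.  276.3] 190 [-0.50087915  0.76602365 -0.09805457  1.5138833   0.08921199  0.8660583
  0.6464448 ]
[512.  276.3] 28.0 [-0.50279316  1.00745972 -0.09420111  1.62680821  0.16218218  0.51497564
  0.58133009]
[451.5 118. ] 190 [-0.24747551  0.61681037 -0.13089919  1.92008326  0.13164344  0.61283005
  0.81363098]
[451.5 118. ] 28.0 [-0.28628126  0.93147691 -0.06817702  2.04464787  0.31893012  0.17525287
  0.63461954]
[ 448.7 -299.5] 190 [ 0.76002126  0.73213931 -0.43596801  1.66515051  0.39173787  0.83211751
  1.43118321]
[ 448.7 -299.5] 28.0 [ 0.73215313  0.99433735 -0.38841312  1.78053224  0.70713122  0.51065485
  1.14805224]
[451.7390545  118.07492905  28.51883317] [ 0.03742149 -0.99970682  1.05037187]
0.26527546725216083 [ 0.58822548 -0.51034532  5.70493295] 3.9083
0.26742407283640296 [-0.93828017 -0.81050895 -1.32822213] 4.875
```

View pics/s1.png

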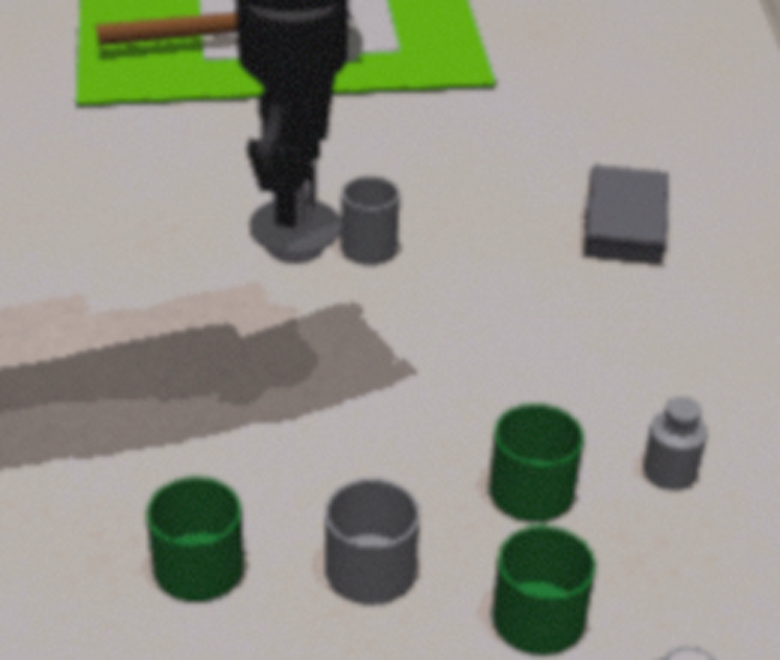

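Wide lid is held and level (it spans 250–342 in the crop, with the wide tin rim at about (372,513)). I'll move above the tin and look from both cameras.

```bash
python3 - <<'E'
from h import *
bot.movel([*WT,150],vel=220)
bot.movel([*WT,98],vel=120)
print(bot.get_tool_pos(),bot.get_t())
p=bot.get_tool_pos();z0=p[2]-ZG
a=crop(optics.camera("side"),255,165,80,110,5);b=crop(optics.camera("top"),285,165,80,110,5)
for t,n,o in((a,"side",(255,165)),(b,"top",(285,165))):
    o=np.array(o)
    circ(t,n,p,34.5,z0+22,(0,0,255),5,o);circ(t,n,WT,32.5,60,(0,255,255),5,o)
cv2.imwrite("pics/w2.png",np.hstack([a,b]))
E
```

```text
[508.6654928  -94.12023299  98.472285  ] 6.6583
```

View pics/w2.png

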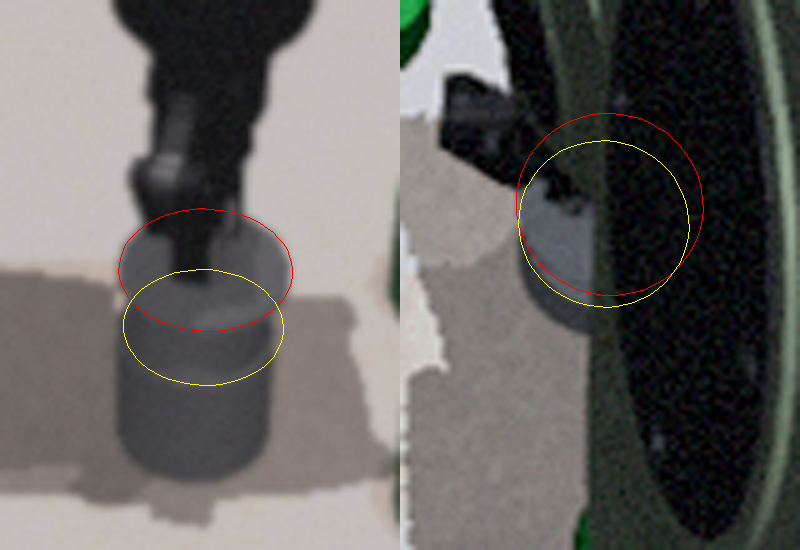

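```bash
python3 - <<'E'
from h import *
a=np.linspace(0,2*np.pi,120)
def hull(n,c,r,h,im,thr):
    q=np.vstack([proj(n,np.c_[c[0]+r*np.cos(a),c[1]+r*np.sin(a),0*a+z]) for z in(0,h)])
    hl=cv2.convexHull(q.astype(np.float32))
    x0,y0=q.min(0);x1,y1=q.max(0)
    X,Y=int(x0)-8,int(y0)-8;s=im[Y:int(y1)+9,X:int(x1)+9].astype(float).mean(2)
    bg=np.median(np.r_[s[:3].ravel(),s[-3:].ravel()])
    m=(np.abs(s-bg)>thr).astype(np.uint8)
    k,l,st,_=cv2.connectedComponentsWithStats(m);i=1+st[1:,4].argmax()
    cn=cv2.findContours((l==i).astype(np.uint8),0,1)[0];o=max(cn,key=cv2.contourArea)
    o=cv2.convexHull(o)[:,0]+[X,Y];M=cv2.moments(hl)
    return [x0,x1,y0,y1],[o[:,0].min(),o[:,0].max()+1,o[:,1].min(),o[:,1].max()+1]
for n in("side","top"):
    im=cv2.imread(f"pics/{n}0.png")
    for nm,c,r in(("wt",WT,32.5),("nt",NT,25.5)):
        for t in(12,20):
            p,o=hull(n,c,r,60,im,t);print(n,nm,t,np.round(p,1),o)
# jacobian
for n in("side","top"):
    print(n,proj(n,[[*WT,30],[*(WT+[10,0]),30],[*(WT+[0,10]),30]]))
b=cv2.imread("pics/side0.png")[:,:,::-1];A=[]
for c,r,o,z in((WT,32.5,(255,200),60),(NT,25.5,(260,95),60)):
    t=crop(b,*o,75,75,5);
    for zz in(0,60):circ(t,"side",c,r,zz,(0,0,255),5,np.array(o))
    A.append(t)
cv2.imwrite("pics/w3.png",np.hstack(A))
E
```

```text
side wt 12 [279.  311.1 218.3 261.2] [np.int64(277), np.int64(311), np.int64(219), np.int64(263)]
side wt 20 [279.  311.1 218.3 261.2] [np.int64(278), np.int64(310), np.int64(220), np.int64(262)]
side nt 12 [283.5 303.7 119.2 149.8] [np.int64(282), np.int64(304), np.int64(118), np.int64(149)]
side nt 20 [283.5 303.7 119.2 149.8] [np.int64(283), np.int64(304), np.int64(119), np.int64(149)]
top wt 12 [306.7 342.2 192.6 231.5] [np.int64(307), np.int64(344), np.int64(194), np.int64(233)]
top wt 20 [306.7 342.2 192.6 231.5] [np.int64(307), np.int64(343), np.int64(194), np.int64(232)]
top nt 12 [118.  152.8 228.9 259.7] [np.int64(117), np.int64(151), np.int64(229), np.int64(261)]
top nt 20 [118.  152.8 228.9 259.7] [np.int64(117), np.int64(151), np.int64(231), np.int64(260)]
side [[294.76666727 239.72262573]
 [299.60044479 239.73645542]
 [294.67719736 236.19245016]]
top [[323.95543463 212.44465361]
 [322.95005909 207.55572467]
 [318.95473471 213.34986913]]
```

View pics/w3.png

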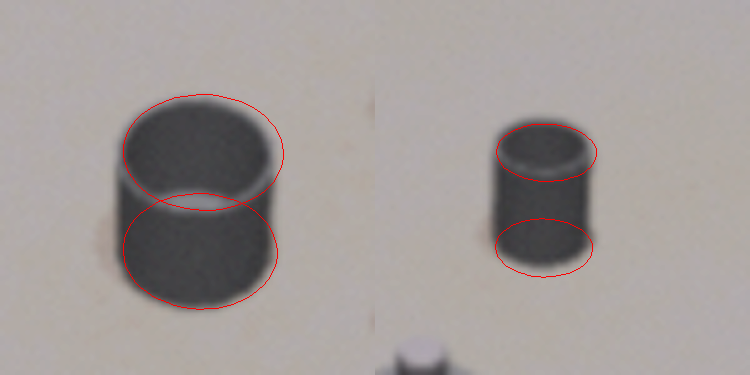

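Both views agree that the tins sit about 2 mm off my first estimate: wide (506.5,-96), narrow (510.5,278.5). Seating the wide lid.

```bash
cat >> h.py <<'E'
WT=np.array([506.5,-96]);NT=np.array([510.5,278.5])
def seat(c,zg=ZG):
    bot.movel([*c,100],vel=150)
    hit=bot.movel([*c,zg+42.5],vel=50,stop_force=12)
    print("hit",hit,bot.get_tool_pos(),bot.get_contact_force(),bot.get_width(),bot.get_t())
E
python3 - <<'E'
from h import *
seat(WT)
E
```

```text
hit True [506.12741482 -95.81446668  70.06744304] [-1.89979629  0.12610137 10.45063494] 0.26730459970138026 7.6083
```

The height is 41.6 mm above the grasp, so the lid is home. I'll release, then fetch the narrow lid.

```bash
python3 - <<'E'
from h import *
set_gripper(0.6)
bot.movel([*WT,170],vel=150)
bot.movel([*NL,150],vel=220)
a=crop(optics.camera("side"),255,165,80,110,5)
circ(a,"side",WT,34.5,64,(0,0,255),5,np.array((255,165)))
bot.movel([*NL,ZG],vel=120,stop_force=15)
print(bot.get_tool_pos(),bot.get_contact_force())
set_gripper(0.0,40)
bot.movel([*NL,150],vel=150)
p=bot.get_tool_pos()
print(bot.get_width(),bot.get_contact_force(),bot.get_t())
o=(225,240)
b=crop(optics.camera("side"),*o,80,110,5)
circ(b,"side",p,27.5,p[2]-ZG+22-.5,(0,0,255),5,np.array(o))
cv2.imwrite("pics/n1.png",np.hstack([a,b]))
E
```

```text
[ 448.97582454 -299.66148885   28.60937097] [ 0.49733992  0.6012568  -0.45016282]
0.2690215916419667 [ 0.10891299 -0.0765394  -1.7567308 ] 12.4667
```

View pics/n1.png

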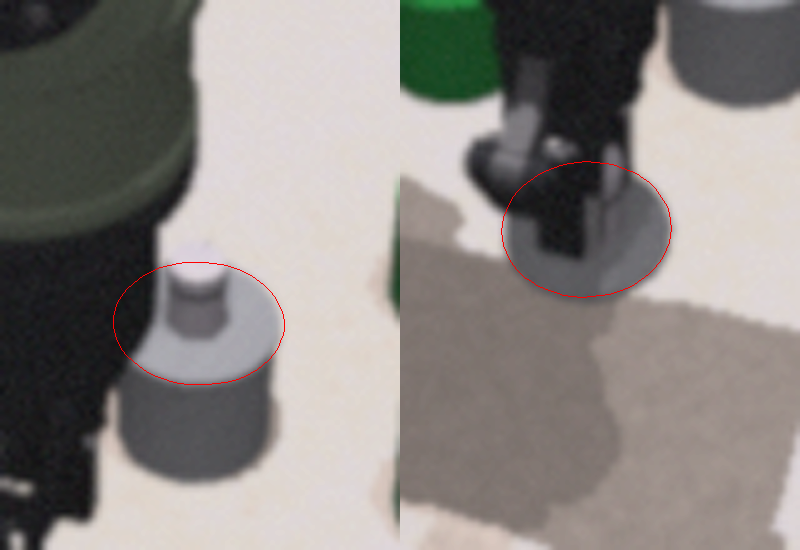

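The wide lid lies flat on the wide tin, with its flange on the predicted outline. The narrow lid is held level and centred under the TCP. Next I'll carry it at height to the narrow tin.

```bash
python3 - <<'E'
from h import *
bot.movel([*NL,170],vel=150)
bot.movel([*NT,170],vel=230)
seat(NT)
E
```

```text
hit True [510.47026804 279.54331858  70.46076344] [-1.11073646  1.10968503  7.05513244] 0.2617225010142094 16.6833
```

Contact came 41.9 mm above the grasp, so this lid is home too. Release and check both.

```bash
python3 - <<'E'
from h import *
set_gripper(0.6)
bot.movel([*NT,200],vel=150)
bot.movel([400,450,260],vel=220)
bot.pause(.5)
T=[]
for n in("side","top"):
    im=optics.camera(n)
    for c,r in((WT,34.5),(NT,27.5)):
        q=proj(n,[*c,50])[0];o=np.array([int(q[0])-35,int(q[1])-27])
        t=crop(im,*o,70,54,5);circ(t,n,c,r,64,(0,0,255),5,o);T.append(t)
cv2.imwrite("pics/f.png",np.vstack([np.hstack(T[:2]),np.hstack(T[2:])]))
print(bot.get_contact_force(),bot.get_t())
E
```

```text
[-0.62997299  0.02508831 -0.11329222] 19.8
```

View pics/f.png

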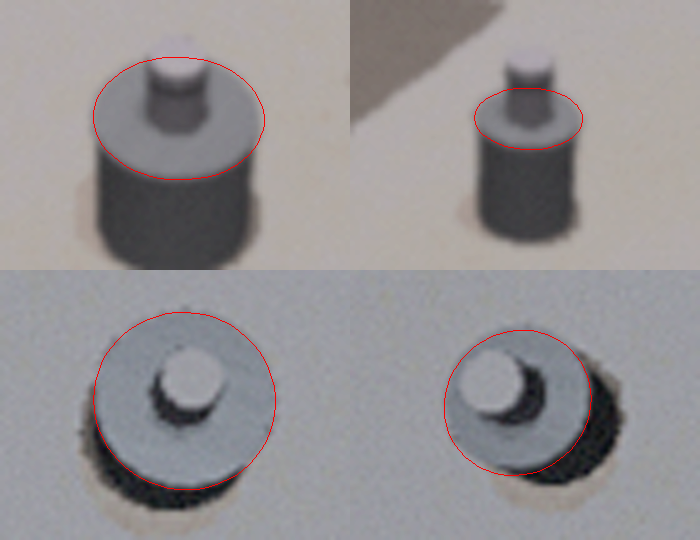

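Both lids lie flat on their rims and are centred, and both tins stand upright.

```bash
python3 -c "
from cell import bot
bot.sign_off()"
```

```text
the job is handed in; nothing more can be done
```

Both tins are closed with their own lids, and I handed the job in at about 20 s of the 58 s allowed. I gripped each lid by its knob and lowered it under force control. It made contact 41.6 mm (wide) and 41.9 mm (narrow) above its grasp height, where fully home is 42 mm.

The last look from both cameras showed both flanges flat on the rims at the predicted outlines, both tins upright, and the gripper clear. My first position estimate for each tin was about 2–3 mm off. I corrected both from the two camera views before seating the lids, and no check failed after that. I did not touch the green look-alikes or the weight.

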